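# Post the retained sample jar into the flap-front drop box

### The job

The one small jar among the big ones is the batch's retained sample: pick it up and push it end first through the sprung flap in the sloping front of the steel sample box, right in, so that it drops to the bottom of the box and the flap springs shut behind it. Leave the big jars where they stand.

Things in the scene. Friction and masses are not known exactly. Their poses are not given: they have to be found in the camera images.
- sample: the sample jar: small straight upright jar of clear plastic with dark contents, pale label and a gilt screw lid, 45 mm in diameter over its full height of 70 mm, the lid being the top 16 mm; about 0.12 kg. Origin at the centre of its underside, z up along its axis.
- sample_center (a point): middle of the sample jar, 35 mm up its axis from the underside.
- jar1: a big sale jar, same look, 70 mm in diameter and 100 mm high, to be left standing. Origin at the centre of its underside.
- jar2: another big jar, as jar1.
- jar3: another big jar, as jar1.
- dropbox: the sample drop box: closed stainless box fixed to the table, 220 mm deep (x), 180 wide (y), 239 high (z), clear back. Origin: centre of its underside, z up; its front looks along its own -x, roughly at the robot. The front is upright up to 130 mm, then a panel slopes up and back at 40 degrees from horizontal, 170 mm long, to the flat top. Inner floor at 6 mm.
- mouth (a point): centre of the flap's opening, on the outer face of the sloping panel; in the box's frame at x -45, y 0, z 184.5 mm. The opening is 66 mm across (y) and 58 mm along the slope. The way in is square to the panel, 40 degrees from vertical: box-frame direction (0.643, 0, -0.766).
- flap (a joint): swing of the flap, rad: 0 shut, flush with the sloping panel; grows as it swings inwards, stop at 1.5. A spring shuts it: 0.04 N m when shut, rising by 0.08 N m per rad. Pushing the jar in takes up to 16 N, less the lower it enters, away from the hinge. Let go half way in, it stays pinched between flap and chute floor; push on its outer end until that is 35 to 40 mm past the panel.
- flap_mid (a point): middle of the flap's outer face: an aluminium plate that fills the opening, hinged along the opening's upper edge, 29 mm up the slope from here when shut. A hand gripping the jar by its sides is too wide for the opening.
- chute_end (a point): inner end of the short steel chute floor, which runs 30 mm straight inwards, square to the panel, from the lower edge of the opening. Beyond it the box is empty down to its floor.
Things that resemble listed ones, but are neither listed nor needed, are in the scene too. What is shaped like the jar2 but orange is not meant. Leave any red look-alike of the jar3 alone.

How it is judged (in metres and radians):
On the way, in this order (a step that is already met when the one before it is completed fails the run):
1. the sample jar is part way in at the opening, holding the flap open (value of joint flap above 0.6 rad and distance between sample_center and mouth below 0.05 m and contact force between sample and flap above 0.2 N), for 0.1 s.
2. the sample jar is wholly inside the box (z of sample_center in the frame of dropbox below 0.1 m and x of sample_center in the frame of dropbox between -0.11 and 0.11 m and y of sample_center in the frame of dropbox between -0.09 and 0.09 m), for 0.1 s.
At the end, for the whole second after the job is handed in: The sample jar lies at rest inside the drop box (its middle within the box's outline and less than 100 mm above the box's underside), the flap is shut (within 0.06 rad), and the three big jars stand upright, within 25 mm of where they stood (all of step 2 and value of joint flap below 0.06 rad and linear speed of sample below 0.05 m/s and angle between each of jar1, jar2, jar3's own z axis and vertical below 0.1 rad); the robot touches nothing.
It fails at once if a big jar is moved by more than 25 mm (distance of any of jar1, jar2, jar3 from where it was at the start of the episode above 0.025 m).
It also fails if it takes over 48 s, if anything falls off the work surface, if the arm or the gripper's body presses on something with over 40 N, if the wrist force passes 120 N, or if a joint passes its speed limit or range.

### The arm

A 7-joint arm with a two-finger parallel gripper is mounted at the origin on the work surface. World frame = base frame: x ahead of the robot, y to its left, z up, the work surface at z = 0. Lengths are in mm, angles in rad, forces in N, time in s.
With the tool pointing down it reaches from about 400 to 750 mm from the base axis. Payload 19.5 kg.
Tool frame: the origin (TCP) lies midway between the tips of the shut fingers; the grasp point (between the pads) lies 19 mm behind it; x points along the fingers, y is the direction in which the jaws open and shut, and the axes are right-handed (so a half turn about x gives the same grasp; the last joint's range is limited). The gripper opens to 85 mm and grips with 20 to 120 N. Pads are 22 mm wide; open, the fingers measure 114 mm over their backs; the gripper's body (76 mm by 85 mm) begins 54 mm behind the grasp point. The pads swing forward as they close: fully open they stand 13 mm farther back than shut.
Start: joints at [1.119, 0.707, -0.028, 1.485, 0.022, 0.951, -0.075], TCP at [229.085, -527.366, 231.268] pointing down, gripper open.
Joint ranges: [-2.71, 2.71], [-0.32, 2.16], [-1.57, 1.52], [0, 2.45], [-1.46, 4.6], [0, 2.02], [-2.83, 2.83]. Speed limits (rad/s): [1.89, 1.89, 2.57, 2.57, 3.01, 3.01, 3.01].

### API

Orientations are given as a unit quaternion [x, y, z, w].
In Python, from plant import ctrl, snapshot, spotter gives the robot as it stands.
- The arm moves only by the tool apply_moves, never from a script. Its argument "motion" is a list of rows, each a list of 5 numbers: the gripper command: -1 is fully open, 1 is shut, values between are in proportion, then the shift along the tool's x, y, z in m, then the turn about the tool's x in rad. In form: [[fingers, tx, ty, tz, spin], ...]. A call has 1 to 20 rows; each row is the pose to reach, as a shift and turn from the pose commanded when the call began, along the tool's axes at that moment; what a row does not reach only later rows make up. A row lasts 1/8 s, in which the tool goes at most 62.5 mm and 10.7 degrees, less where a joint would pass 70% of its speed; a pose out of reach is approached as far as the arm can. A call with a gripper value outside its range is refused whole. The fingers move at their own pace and stop on an object; the grip force is fixed at half the most. Time passes only in rows, so rows that repeat a pose let the fingers close. It gives the time, the measured TCP pose, the force and the opening at its end, in the units of the state.
- ctrl.observe(): the state, without advancing time (a new reading comes with each control period).
- snapshot(name): name is "scene" or "top" or "wrist"; returns a dict with "frame" (480x640x3 uint8, red, green, blue), "depth" (480x640 float32, mm along the optical axis (not along the pixel's ray), 0 where there is no reading), "mtx" (3x3 intrinsics, pixels), "eye" and "rotation" of the camera in the world. Camera axes: x right, y down, z forward; pixel columns grow to the right and rows downward; lengths in mm; the calibration is good to about 2 mm. A picture is of the moment at which its call begins.
- ctrl.close_job(): hands the job in, once; it reports no verdict.
Trained networks look in the newest picture that a camera, given by its name, has taken for a name from the list of things; names that differ only in an ending like _2 or _b are one class to them, and where a whole thing is asked for, a point or a joint stands for the part that bears it (a point fixed in the world has none). Each returns a list of dicts, best first, with "score" (0 to 1); they miss things now and then, are a little off and sometimes report something else, mostly with a low value. They report only what shows in the picture. A call takes as long as a camera call. They do not tell look-alikes from the thing itself.
- spotter.boxes_of(camera, label): "extent" ([left, top, right, bottom] in pixels, round what is visible of it).
- spotter.silhouettes(camera, label): "pixels" (480x640 bool, what is visible of it) and "extent" ([left, top, right, bottom] in pixels, round what is visible of it).
- spotter.landmark_of(camera, label): "at" ([column, row] in pixels: a listed point, or the origin of a listed thing).
The state is a dict: "clock": time; "joint_positions": joint angles; "joint_vel": joint speeds; "joint_torque": joint torques, N m; "ee_pos": TCP position; "eef_rot": TCP orientation; "force": force on the tool from outside, world axes, zero at the start; "moment": the same for the moment, N m; "gripper_width": finger opening in mm.
Only numpy, scipy, OpenCV 4.12 (cv2) and the standard library are available. Lean on these libraries where they do the work, as an engineer would, in place of code of your own. Each camera call takes 0.05 s, during which the arm holds its last target.

## Working session

There is one attempt and no reset: what is moved stays moved. The work goes in short steps, Python scripts to look and compute and a tool call to move; the robot and the scene stay as the last step left them, time stands still between calls to the robot, and variables do not carry over. Pictures are saved under pics/ and viewed, and the job is handed in when it is done.

Besides the shell and the picture viewer there is one more tool, called after "Emit:" in YAML: its name, and indented under it one key for each argument. apply_moves: Moves the arm, as the interface text tells. Its arguments: {"type":"object","properties":{"motion":{"type":"array","items":{"type":"array","items":{"type":"number"}}}},"required":["motion"]}

```bash
ls; mkdir -p pics
cat > h.py <<'E'
import numpy as np,cv2
from scipy.spatial.transform import Rotation as R
from plant import ctrl,snapshot,spotter
def save(s,n): cv2.imwrite('pics/'+n,s['frame'][:,:,::-1])
def px2w(s,u,v,d):
    K=np.array(s['mtx']);p=np.array([(u-K[0,2])/K[0,0]*d,(v-K[1,2])/K[1,1]*d,d])
    return np.array(s['eye'])+Rm(s)@p
def Rm(s):
    r=np.array(s['rotation']); return r if r.shape==(3,3) else R.from_quat(r).as_matrix()
def cloud(s):
    d=s['depth'];v,u=np.mgrid[:480,:640];K=np.array(s['mtx'])
    p=np.stack([(u-K[0,2])/K[0,0]*d,(v-K[1,2])/K[1,1]*d,d],-1)
    return p@Rm(s).T+np.array(s['eye'])
def w2px(s,p):
    q=Rm(s).T@(np.array(p)-np.array(s['eye']));K=np.array(s['mtx']);q=K@q;return q[:2]/q[2]
E
python3 - <<'E'
from h import *
print(ctrl.observe())
for c in ['scene','top','wrist']:
    s=snapshot(c);save(s,c+'0.png');print(c,s['eye'],s['rotation'],s['mtx'])
    for l in ['sample','jar1','dropbox','mouth','sample_center','flap_mid']:
        if l in('mouth','sample_center','flap_mid'):
            print(l,spotter.landmark_of(c,l))
        else: print(l,[(x['score'],x['extent']) for x in spotter.boxes_of(c,l)])
E
```

```text
pics
{'clock': 0.0, 'joint_positions': array([ 1.11930442,  0.70710114, -0.02762814,  1.48498986,  0.02200699,
        0.95089028, -0.07549108]), 'joint_vel': array([-0.00049488, -0.00082372, -0.00091627,  0.00038025,  0.00280696,
        0.0013354 , -0.00059392]), 'joint_torque': array([-7.50681011e-04, -8.83216095e+01,  1.23439070e+00, -2.36171633e+01,
        1.69048284e-02,  6.44503263e-03, -2.74682890e-05]), 'ee_pos': array([ 228.99037414, -527.15389078,  230.83058219]), 'eef_rot': array([-0.69222449, -0.14425245,  0.6924035 , -0.1435057 ]), 'force': array([-1.01054576,  0.06005797, -0.380657  ]), 'moment': array([-0.01899998,  0.03943104,  0.03019926]), 'gripper_width': 85.53548432184003}
scene [1095.71806845 -424.74785653  677.23068069] [ 0.77772621  0.43366006 -0.2194869  -0.39863066] [[437.77675617   0.         320.25172789]
 [  0.         437.77675617 240.29744893]
 [  0.           0.           1.        ]]
sample [(0.83, [191.4, 291.5, 221.4, 330.2]), (0.73, [245.2, 259.1, 285.9, 316.0])]
jar1 [(0.97, [229.3, 229.6, 261.3, 282.2]), (0.94, [247.5, 258.1, 283.8, 313.5]), (0.
[... 636 characters left out ...]
257.0, 391.0, 293.1]), (0.81, [354.8, 181.4, 394.2, 227.5]), (0.77, [435.0, 182.8, 481.6, 221.5]), (0.69, [294.3, 154.5, 330.3, 194.9]), (0.62, [344.5, 319.8, 389.7, 364.7])]
dropbox [(0.8, [96.3, 59.1, 266.6, 237.3])]
mouth [{'at': [191.0, 173.9], 'score': 0.89}, {'at': [453.6, 206.7], 'score': 0.26}]
sample_center [{'at': [437.3, 283.5], 'score': 0.91}]
flap_mid [{'at': [190.1, 174.7], 'score': 0.79}]
wrist [ 289.56770203 -501.17371254  374.12102279] [ 0.82847522 -0.54393877 -0.07332972  0.11127526] [[402.99174656   0.         318.23027495]
 [  0.         402.99174656 235.74172703]
 [  0.           0.           1.        ]]
sample []
jar1 []
dropbox []
mouth []
sample_center []
flap_mid []
```

View pics/scene0.png

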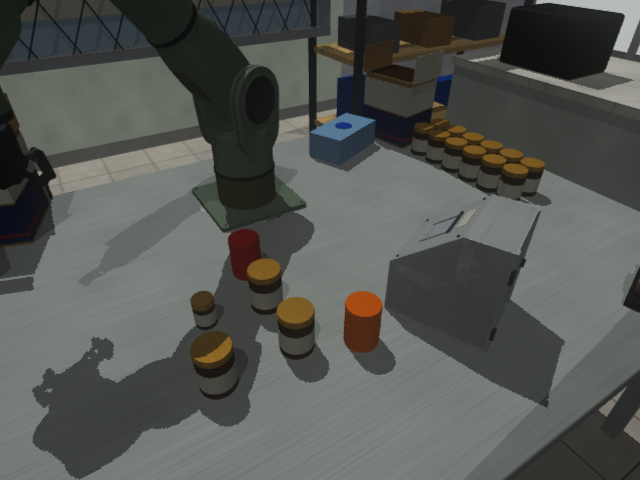

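View pics/top0.png

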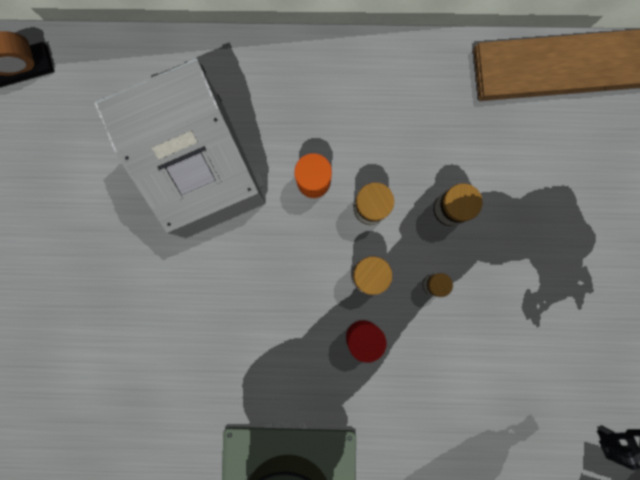

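Run:
```python
from h import *
s=snapshot('top');C=cloud(s);np.save('C.npy',C);
for (u,v) in [(437,283),(372,275),(374,204),(458,202),(312,175),(367,342)]:
    top=C[v-30:v+30,u-30:u+30].reshape(-1,3);m=np.median(C[v-3:v+3,u-3:u+3].reshape(-1,3),0)
    t=top[(abs(top[:,2]-m[2])<6)]
    (c,r)=cv2.minEnclosingCircle(t[:,:2].astype(np.float32)); print((u,v),m.round(1),np.array(c).round(1),round(r,1),t[:,2].mean().round(1),len(t))
# dropbox
P=C[59:238,96:267].reshape(-1,3)
for z0,z1 in [(232,250),(225,232),(140,225)]:
    q=P[(P[:,2]>z0)&(P[:,2]<z1)];print(z0,len(q));
    if len(q)>50: print(cv2.minAreaRect(q[:,:2].astype(np.float32)))
q=P[(P[:,2]>140)&(P[:,2]<228)];A=np.c_[q[:,:2],np.ones(len(q))]
w=np.linalg.lstsq(A,q[:,2],rcond=None)[0]
for i in range(5):
    res=abs(A@w-q[:,2]);k=res<5;w=np.linalg.lstsq(A[k],q[k,2],rcond=None)[0]
print(w,k.sum(),np.degrees(np.arctan2(w[1],w[0])),np.degrees(np.arctan(np.hypot(*w[:2]))))
for u,v in [(191,174)]: print(np.median(C[v-2:v+3,u-2:u+3].reshape(-1,3),0))
```

```text
(437, 283) [ 429.6 -275.4   70.2] [ 425.6 -283.8] 23.0 70.5 459
(372, 275) [ 441.8 -148.9  101.4] [ 440.8 -151.4] 35.4 100.9 1142
(374, 204) [ 573.4 -150.4  101.5] [ 578.9 -153.8] 35.6 100.9 1108
(458, 202) [ 579.5 -305.7  100.7] [ 580.2 -316.8] 35.4 100.8 1134
(312, 175) [625.8 -34.2 101.2] [631.6 -36.5] 35.4 100.8 1096
(367, 342) [ 319.2 -141.5  100.4] [ 316.4 -142.9] 35.5 100.9 1179
232 6979
((699.4071655273438, 213.62835693359375), (109.31852722167969, 180.54818725585938), 24.906652450561523)
225 786
((672.2618408203125, 176.41302490234375), (97.57958984375, 211.02777099609375), 54.40502166748047)
140 7809
((651.5153198242188, 190.73190307617188), (220.30455017089844, 181.1348114013672), 24.347028732299805)
[   0.76245851    0.35309194 -335.93048755] 7712 24.848693691975143 40.03859310869897
[605.23090966 169.2903179  185.69330657]
```

Run:
```python
from h import *
o=ctrl.observe();M=R.from_quat(o['eef_rot']).as_matrix();print(M.round(3));print(np.degrees(np.arctan2(o['ee_pos'][1],o['ee_pos'][0])))
C=np.load('C.npy');P=C[50:245,85:275].reshape(-1,3)
# box fit: top
q=P[(P[:,2]>100)]
print(cv2.minAreaRect(q[:,:2].astype(np.float32)))
yaw=np.radians(24.8);ex=np.array([np.cos(yaw),np.sin(yaw)]);ey=np.array([-ex[1],ex[0]])
print('x ext',np.percentile(q[:,:2]@ex,[0.1,1,50,99,99.9]),'y ext',np.percentile(q[:,:2]@ey,[.1,.5,1,99,99.5,99.9]))
t=P[abs(P[:,2]-239)<2.5];print('top',len(t),np.percentile(t[:,:2]@ex,[0.2,1,99,99.8]),np.percentile(t[:,:2]@ey,[.2,1,99,99.8]))
print(np.median(t[:,2]))
# by slope plane: z=239-> x edge
s=q[(q[:,2]<225)&(q[:,2]>140)];
print('slope x->z', np.polyfit(s[:,:2]@ex,s[:,2],1))
im=cv2.imread('pics/top0.png')[40:250,80:280];cv2.imwrite('pics/boxz.png',cv2.resize(im,None,fx=2.8,fy=2.8,interpolation=cv2.INTER_CUBIC))
```

```text
[[-0.     0.398 -0.917]
 [ 0.    -0.917 -0.398]
 [-1.    -0.     0.   ]]
-66.51848673388878
((567.0342407226562, 140.93533325195312), (426.4224853515625, 202.37557983398438), 30.385120391845703)
x ext [371.50553589 555.36511643 662.36237727 774.33957237 777.90473503] y ext [-231.36387486 -231.36387486 -189.87070829  -11.55957819  -10.57658802
   -9.62454293]
top 5570 [679.07727002 681.38169106 775.8873415  777.83973236] [-189.36764594 -188.0975714   -11.25635819   -9.83727385]
239.7082914849055
slope x->z [   0.63639558 -211.34856886]
```

View pics/boxz.png

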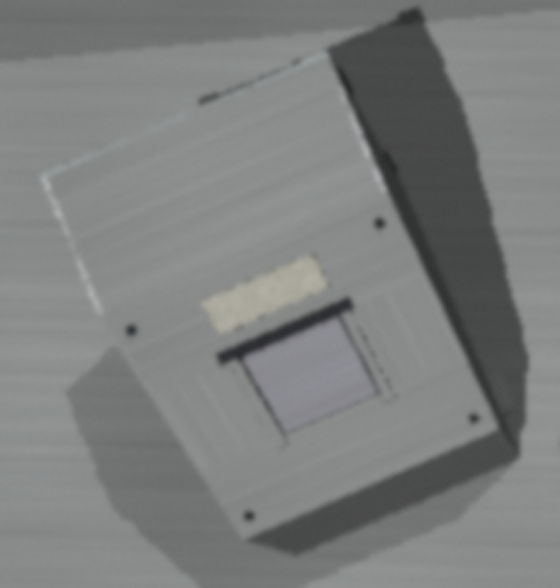

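View pics/wrist0.png

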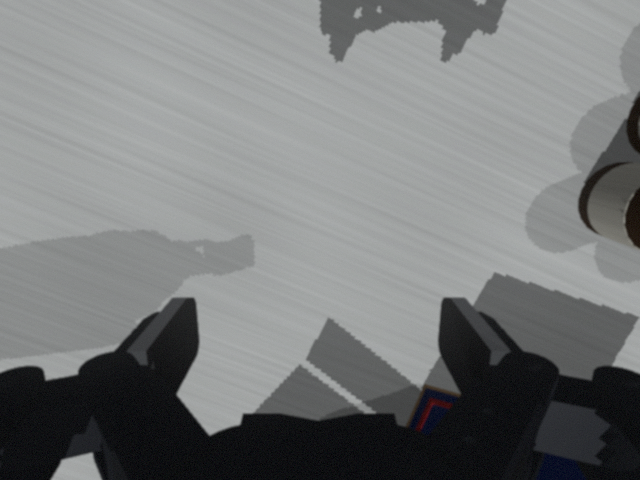

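Emit:
apply_moves:
  motion:
    - [-1, 0.06, -0.145, -0.277, -0.02]
    - [-1, 0.06, -0.145, -0.277, -0.02]
    - [-1, 0.06, -0.145, -0.277, -0.02]
    - [-1, 0.06, -0.145, -0.277, -0.02]
    - [-1, 0.06, -0.145, -0.277, -0.02]
    - [-1, 0.1, -0.145, -0.277, -0.02]
    - [-1, 0.1, -0.145, -0.277, -0.02]
    - [-1, 0.1, -0.145, -0.277, -0.02]

```text
clock: 2.1
ee_pos: [425.1, -285.0, 132.4]
eef_rot: [0.691, 0.15, -0.691, 0.151]
force: [0.6, -0.1, 1.0]
gripper_width: 85.4
```

```bash
cat > w.py <<'E'
import sys
from h import *
n=sys.argv[1]
o=ctrl.observe();print(o['clock'],o['ee_pos'].round(1),R.from_quat(o['eef_rot']).as_matrix().round(3).tolist(),o['force'].round(1),o['gripper_width'],o['joint_positions'].round(2))
for c in sys.argv[2:]:
    s=snapshot(c);save(s,n+c+'.png')
E
python3 w.py a wrist
```

```text
2.1 [ 425.1 -285.   132.4] [[0.0, 0.415, -0.91], [-0.001, -0.91, -0.415], [-1.0, 0.001, -0.0]] [ 0.6 -0.1  1. ] 85.4153327247049 [ 0.52  0.76  0.02  1.83 -0.03  0.54 -0.59]
```

View pics/awrist.png

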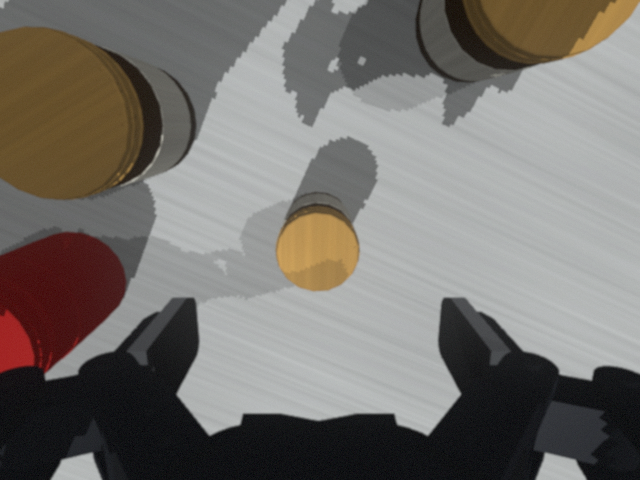

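Emit:
apply_moves:
  motion:
    - [-1, 0.05, 0, 0, 0]
    - [-1, 0.092, 0, 0, 0]
    - [-1, 0.092, 0, 0, 0]
    - [1, 0.092, 0, 0, 0]
    - [1, 0.092, 0, 0, 0]
    - [1, 0.092, 0, 0, 0]
    - [1, 0.092, 0, 0, 0]
    - [1, 0.092, 0, 0, 0]

```text
clock: 3.15
ee_pos: [426.0, -284.4, 41.0]
eef_rot: [0.691, 0.15, -0.69, 0.151]
force: [-2.1, 1.1, 19.9]
gripper_width: 43.4
```

```bash
python3 w.py b wrist scene
```

```text
3.15 [ 426.  -284.4   41. ] [[0.002, 0.417, -0.909], [-0.001, -0.909, -0.417], [-1.0, 0.002, -0.001]] [-2.1  1.1 19.9] 43.43761084188308 [ 0.52  0.93  0.01  1.89 -0.03  0.32 -0.59]
```

View pics/bwrist.png

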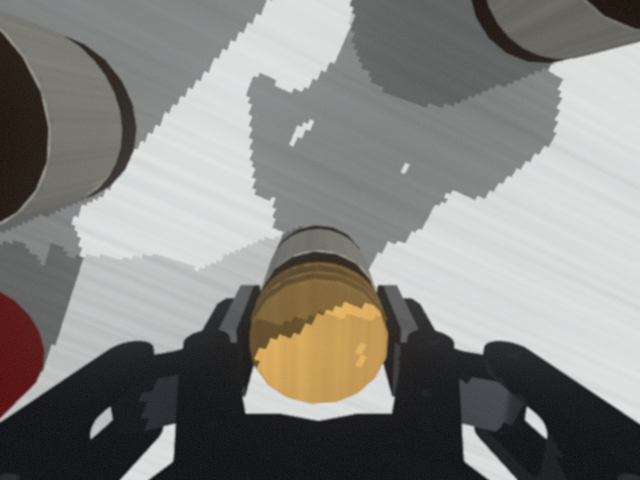

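View pics/bscene.png

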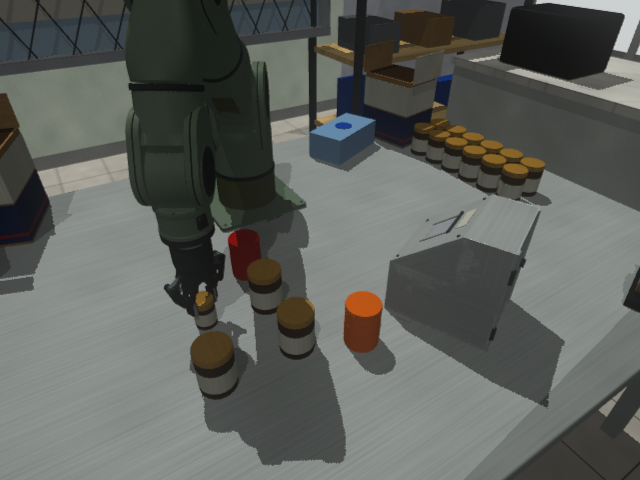

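Emit:
apply_moves:
  motion:
    - [1, -0.04, 0, 0, 0]
    - [1, -0.1, 0, 0, 0]
    - [1, -0.13, 0, 0, 0]
    - [1, -0.13, -0.05, -0.035, 0]
    - [1, -0.13, -0.1, -0.07, 0]
    - [1, -0.13, -0.15, -0.105, 0]
    - [1, -0.13, -0.2, -0.14, 0]
    - [1, -0.13, -0.25, -0.175, 0]
    - [1, -0.13, -0.3, -0.21, 0]
    - [1, -0.13, -0.338, -0.234, 0]
    - [1, -0.13, -0.338, -0.234, 0]
    - [1, -0.115, -0.338, -0.234, 0]
    - [1, -0.115, -0.338, -0.234, 0]

```text
clock: 4.88
ee_pos: [497.0, 120.0, 154.4]
eef_rot: [-0.691, -0.15, 0.691, -0.151]
force: [-0.2, -0.1, -0.1]
gripper_width: 43.4
```

```bash
python3 w.py c wrist scene top;python3 - <<'E'
from h import *
s=snapshot('top')
C=cloud(s);P=C.reshape(-1,3);yaw=np.radians(24.8);ex=np.array([np.cos(yaw),np.sin(yaw)])
print(spotter.landmark_of('scene','sample_center'))
E
```

```text
4.875 [497.  120.  154.4] [[-0.001, 0.416, -0.909], [-0.0, -0.909, -0.416], [-1.0, -0.0, 0.001]] [-0.2 -0.1 -0.1] 43.41969721552594 [-0.38  0.73  0.15  1.81 -0.17  0.61 -1.27]
[{'at': [385.0, 222.9], 'score': 0.68}]
```

View pics/cscene.png

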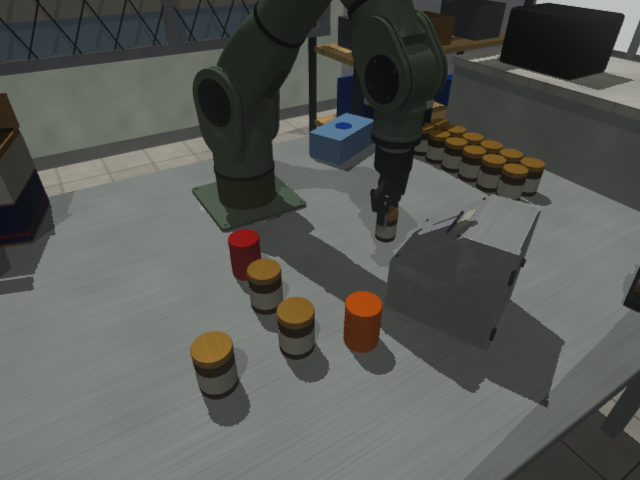

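View pics/cwrist.png

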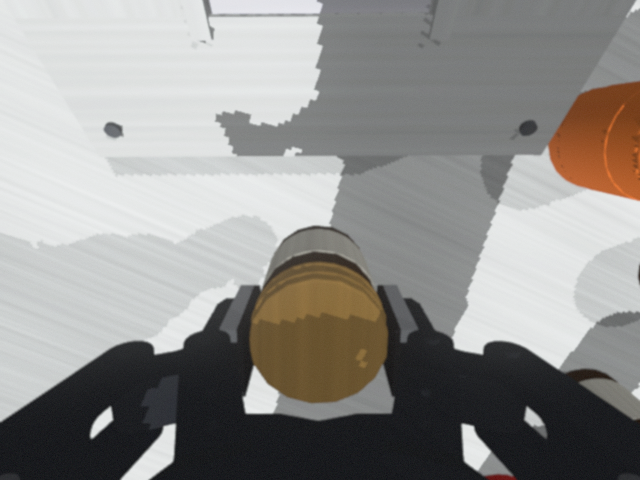

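Emit:
apply_moves:
  motion:
    - [1, 0, 0, -0.015, 0]
    - [1, 0, 0, -0.025, 0]
    - [1, 0, 0, -0.03, 0]
    - [1, 0, 0, -0.034, 0]
    - [1, 0, 0, -0.038, 0]
    - [1, 0, 0, -0.042, 0]
    - [1, 0, 0, -0.046, 0]
    - [1, 0, 0, -0.05, 0]
    - [1, 0, 0, -0.05, 0]

```text
clock: 6.25
ee_pos: [541.4, 140.7, 154.4]
eef_rot: [-0.69, -0.15, 0.692, -0.151]
force: [-9.6, -4.4, 10.0]
gripper_width: 43.5
```

```bash
python3 w.py d wrist scene; python3 -c "
import cv2
a=cv2.imread('pics/dscene.png')[140:280,340:500];cv2.imwrite('pics/dz.png',cv2.resize(a,None,fx=5,fy=4,interpolation=cv2.INTER_CUBIC)[:,:800])"
```

```text
6.25 [541.4 140.7 154.4] [[-0.003, 0.416, -0.909], [-0.001, -0.909, -0.416], [-1.0, -0.0, 0.003]] [-9.6 -4.4 10. ] 43.48535725154466 [-0.39  0.79  0.16  1.64 -0.17  0.73 -1.29]
```

View pics/dz.png

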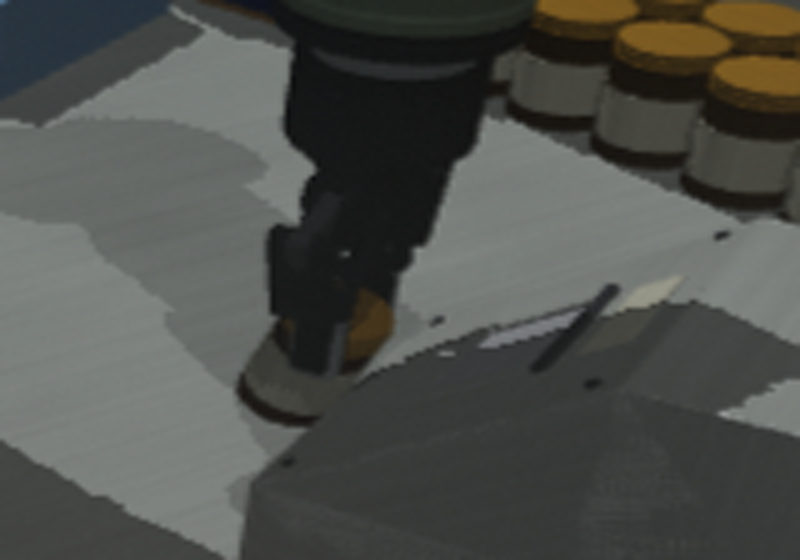

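View pics/dwrist.png

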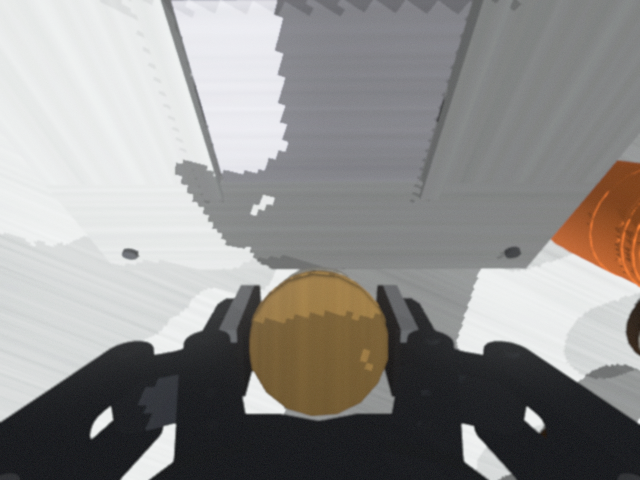

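Emit:
apply_moves:
  motion:
    - [1, 0, 0, -0.004, 0]
    - [1, 0, 0, -0.007, 0]
    - [1, 0, 0, -0.01, 0]
    - [1, 0, 0, -0.01, 0]

```text
clock: 6.85
ee_pos: [550.7, 145.0, 154.2]
eef_rot: [-0.69, -0.15, 0.692, -0.151]
force: [-6.9, -3.8, 3.9]
gripper_width: 43.9
```

```bash
python3 w.py e wrist scene; python3 -c "
import cv2
a=cv2.imread('pics/escene.png')[140:280,340:500];cv2.imwrite('pics/ez.png',cv2.resize(a,None,fx=4,fy=4,interpolation=cv2.INTER_CUBIC)[:,:800])"
```

```text
6.85 [550.7 145.  154.2] [[-0.003, 0.416, -0.909], [-0.001, -0.909, -0.416], [-1.0, -0.0, 0.003]] [-6.9 -3.8  3.9] 43.866935886605155 [-0.39  0.81  0.16  1.6  -0.17  0.75 -1.3 ]
```

View pics/ez.png

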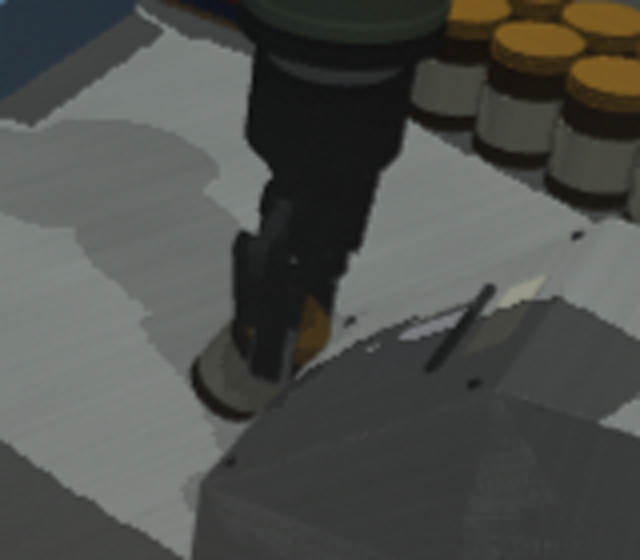

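View pics/ewrist.png

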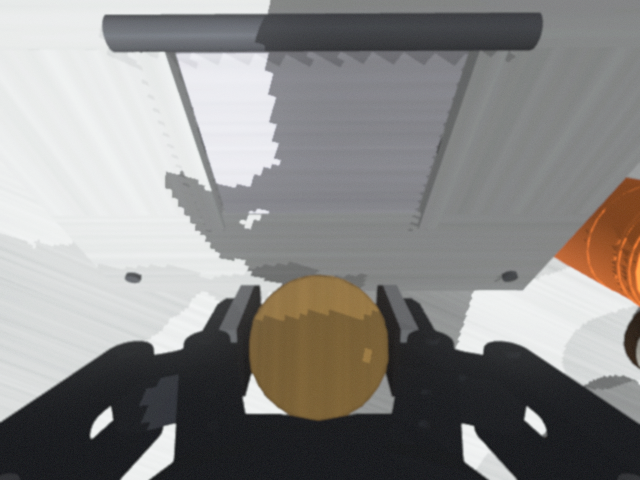

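```bash
cat > lid.py <<'E'
from h import *
def lid(n=None):
    s=snapshot('wrist');C=cloud(s)
    if n: save(s,n)
    m=np.zeros((480,640),np.uint8);f=s['frame'].astype(int)
    m=((f[...,0]-f[...,2]>40)&(s['depth']>0)&(s['depth']<190)).astype(np.uint8)
    m[:, :240]=0;m[:,400:]=0;m=cv2.erode(m,np.ones((5,5)))
    p=C[m>0];c=p.mean(0);
    for i in range(3):
        u,d,vt=np.linalg.svd(p-p.mean(0),full_matrices=False);n_=vt[2];r=abs((p-p.mean(0))@n_);p=p[r<max(1.5,2*r.std())]
    n_=n_*np.sign(n_[2]);yaw=np.radians(24.8);B=np.array([[np.cos(yaw),np.sin(yaw),0],[-np.sin(yaw),np.cos(yaw),0],[0,0,1]])
    (cc,rr)=cv2.minEnclosingCircle((p@B.T)[:,:2].astype(np.float32))
    print(len(p),'lid c box-axes',(B@p.mean(0)).round(1),'normal',(B@n_).round(3),'tilt',np.degrees(np.arccos(n_[2])).round(1),'rms',r.std().round(2),(B@p.T).min(1).round(1),(B@p.T).max(1).round(1))
if __name__=='__main__': 
    lid(); o=ctrl.observe();print(o['ee_pos'])
E
python3 lid.py
```

```text
13182 lid c box-axes [559.8 -99.7 184.6] normal [ 0.482 -0.002  0.876] tilt 28.8 rms 0.35 [ 541.2 -120.4  172.9] [579.  -78.3 195.4]
[550.6961998  145.01223449 154.18544835]
```

Emit:
apply_moves:
  motion:
    - [1, -0.01, 0, 0.015, 0]
    - [1, -0.05, 0, 0.03, 0]
    - [1, -0.1, 0, 0.03, -0.15]
    - [1, -0.12, 0, 0.03, -0.33]
    - [1, -0.12, 0, 0.03, -0.51]
    - [1, -0.12, 0, 0.03, -0.69]
    - [1, -0.12, 0, 0.03, -0.87]
    - [1, -0.12, 0, 0.03, -1.05]
    - [1, -0.12, 0, 0.03, -1.23]
    - [1, -0.12, 0, 0.03, -1.41]
    - [1, -0.12, 0, 0.03, -1.59]
    - [1, -0.12, 0, 0.03, -1.77]
    - [1, -0.12, 0, 0.03, -1.95]
    - [1, -0.12, 0, 0.03, -2.13]
    - [1, -0.12, 0, 0.03, -2.31]
    - [1, -0.12, 0, 0.03, -2.49]
    - [1, -0.12, 0, 0.03, -2.67]
    - [1, -0.12, 0, 0.03, -2.85]
    - [1, -0.12, 0, 0.03, -3.0]
    - [1, -0.12, 0, 0.03, -3.14]

```text
clock: 9.5
ee_pos: [524.5, 132.9, 274.3]
eef_rot: [-0.152, 0.691, 0.152, 0.691]
force: [-0.1, -0.4, -0.8]
gripper_width: 43.3
```

```bash
python3 w.py f wrist scene; python3 lid.py; python3 -c "
import cv2
a=cv2.imread('pics/fscene.png')[100:260,340:500];cv2.imwrite('pics/fz.png',cv2.resize(a,None,fx=4,fy=4,interpolation=cv2.INTER_CUBIC)[:600,:800])"
```

```text
9.5 [524.5 132.9 274.3] [[-0.0, -0.419, 0.908], [-0.0, 0.908, 0.419], [-1.0, -0.0, -0.0]] [-0.1 -0.4 -0.8] 43.338248208755296 [ 0.07  0.68 -0.74  1.53  0.49  1.13  1.23]
13301 lid c box-axes [530.9 -99.5 304.4] normal [-0.461  0.     0.887] tilt 27.5 rms 0.35 [ 511.6 -120.6  293.2] [550.2 -78.5 314.9]
[524.46893487 132.99212987 274.21322766]
```

View pics/fz.png

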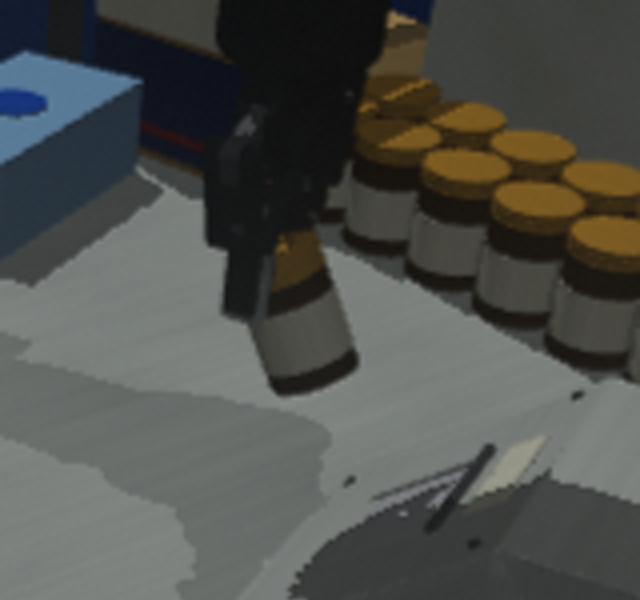

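View pics/fwrist.png

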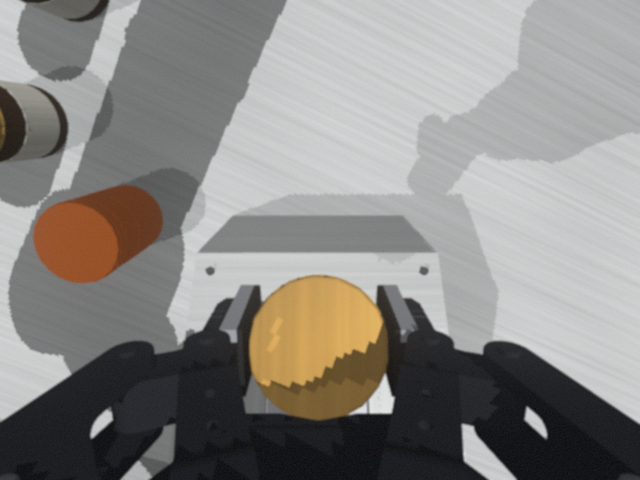

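Emit:
apply_moves:
  motion:
    - [1, 0.02, 0, 0.035, 0]
    - [1, 0.048, 0, 0.043, 0]
    - [1, 0.048, 0, 0.043, 0]
    - [1, 0.052, 0, 0.046, 0]
    - [1, 0.056, 0, 0.049, 0]
    - [1, 0.06, 0, 0.053, 0]
    - [1, 0.06, 0, 0.053, 0]

```text
clock: 10.52
ee_pos: [572.8, 155.3, 214.4]
eef_rot: [-0.15, 0.691, 0.15, 0.691]
force: [-2.3, -1.3, 2.9]
gripper_width: 43.2
```

```bash
python3 w.py g scene; python3 lid.py; python3 -c "
import cv2
a=cv2.imread('pics/gscene.png')[120:270,370:530];cv2.imwrite('pics/gz.png',cv2.resize(a,None,fx=4,fy=4,interpolation=cv2.INTER_CUBIC)[:600,:800])"
```

```text
10.525 [572.8 155.3 214.4] [[-0.0, -0.415, 0.91], [-0.0, 0.91, 0.415], [-1.0, 0.0, -0.0]] [-2.3 -1.3  2.9] 43.2435600127617 [ 0.    0.82 -0.69  1.43  0.55  1.09  1.21]
13163 lid c box-axes [584.2 -99.6 244.8] normal [-0.466  0.003  0.885] tilt 27.8 rms 0.35 [ 564.6 -120.6  233.6] [602.7 -78.6 255.3]
[572.67869524 155.1868973  214.52262251]
```

View pics/gz.png

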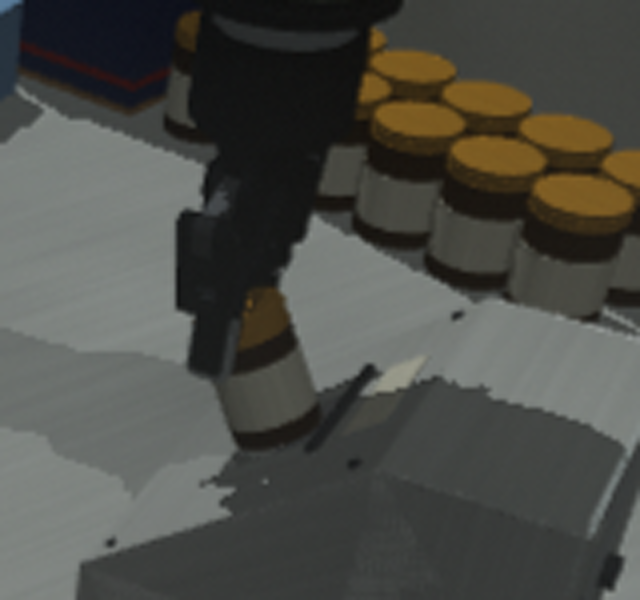

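Emit:
apply_moves:
  motion:
    - [1, 0.005, 0, 0.003, 0]
    - [1, 0.009, 0, 0.006, 0]
    - [1, 0.013, 0, 0.009, 0]
    - [1, 0.016, 0, 0.012, 0]
    - [1, 0.016, 0, 0.012, 0]

```text
clock: 11.25
ee_pos: [583.5, 160.2, 197.9]
eef_rot: [-0.15, 0.691, 0.15, 0.691]
force: [-0.6, -0.6, -0.7]
gripper_width: 43.8
```

```bash
python3 w.py h scene; python3 lid.py; python3 -c "
import cv2
a=cv2.imread('pics/hscene.png')[120:270,370:530];cv2.imwrite('pics/hz.png',cv2.resize(a,None,fx=4,fy=4,interpolation=cv2.INTER_CUBIC)[:600,:800])"
```

```text
11.25 [583.5 160.2 197.9] [[-0.001, -0.415, 0.91], [-0.0, 0.91, 0.415], [-1.0, 0.0, -0.001]] [-0.6 -0.6 -0.7] 43.785188240964516 [-0.01  0.86 -0.68  1.4   0.57  1.08  1.21]
13175 lid c box-axes [596.2 -99.3 228.4] normal [-0.44   0.     0.898] tilt 26.1 rms 0.35 [ 576.5 -120.7  217.7] [615.3 -78.7 238.3]
[583.61916204 160.19996649 198.30893969]
```

View pics/hz.png

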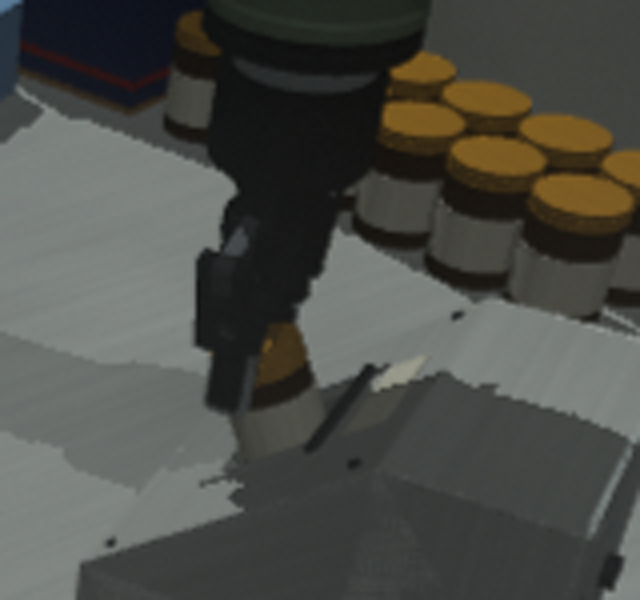

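Emit:
apply_moves:
  motion:
    - [1, 0.004, 0, 0.004, 0]
    - [1, 0.008, 0, 0.008, 0]
    - [1, 0.0125, 0, 0.0118, 0]
    - [1, 0.0125, 0, 0.0118, 0]

```text
clock: 11.85
ee_pos: [594.3, 165.2, 185.2]
eef_rot: [-0.15, 0.691, 0.15, 0.691]
force: [-1.0, -0.0, -4.2]
gripper_width: 43.2
```

```bash
python3 w.py i scene wrist; python3 lid.py; python3 -c "
import cv2
a=cv2.imread('pics/iscene.png')[120:270,370:530];cv2.imwrite('pics/iz.png',cv2.resize(a,None,fx=4,fy=4,interpolation=cv2.INTER_CUBIC)[:600,:800])"
```

```text
11.85 [594.3 165.2 185.2] [[-0.001, -0.415, 0.91], [-0.0, 0.91, 0.415], [-1.0, 0.0, -0.001]] [-1.  -0.  -4.2] 43.21116644207943 [-0.03  0.89 -0.67  1.37  0.58  1.08  1.21]
13002 lid c box-axes [607.9 -99.5 215.8] normal [-0.431  0.001  0.902] tilt 25.5 rms 0.35 [ 588.2 -120.7  205.3] [627.6 -78.7 225.7]
[594.32148861 165.10574071 185.73503345]
```

View pics/iz.png

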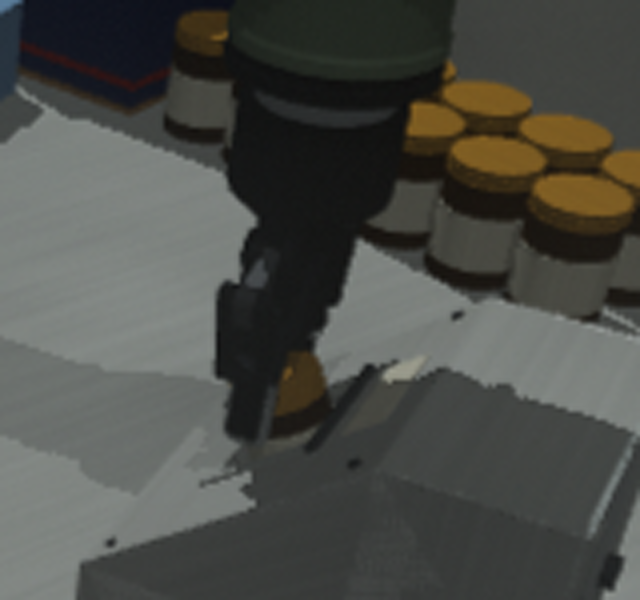

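Emit:
apply_moves:
  motion:
    - [-1, -0.001, 0, 0, 0]
    - [-1, -0.002, 0, 0, 0]
    - [-1, -0.003, 0, 0, 0]
    - [-1, -0.003, 0, 0, 0]

```text
clock: 12.5
ee_pos: [594.5, 165.2, 189.0]
eef_rot: [-0.15, 0.691, 0.15, 0.691]
force: [0.0, -0.3, 0.3]
gripper_width: 85.1
```

```bash
python3 w.py j scene wrist; python3 lid.py; python3 -c "
import cv2
a=cv2.imread('pics/jscene.png')[120:270,370:530];cv2.imwrite('pics/jz.png',cv2.resize(a,None,fx=4,fy=4,interpolation=cv2.INTER_CUBIC)[:600,:800])"
```

```text
12.5 [594.5 165.2 189. ] [[0.0, -0.415, 0.91], [0.0, 0.91, 0.415], [-1.0, 0.0, 0.0]] [ 0.  -0.3  0.3] 85.13979943552194 [-0.03  0.89 -0.67  1.36  0.58  1.09  1.21]
12901 lid c box-axes [609.  -99.6 216.7] normal [-0.398  0.001  0.917] tilt 23.5 rms 0.35 [ 588.9 -120.9  206.9] [629.1 -77.9 226. ]
[594.42594231 165.16278752 188.82462386]
```

View pics/jz.png

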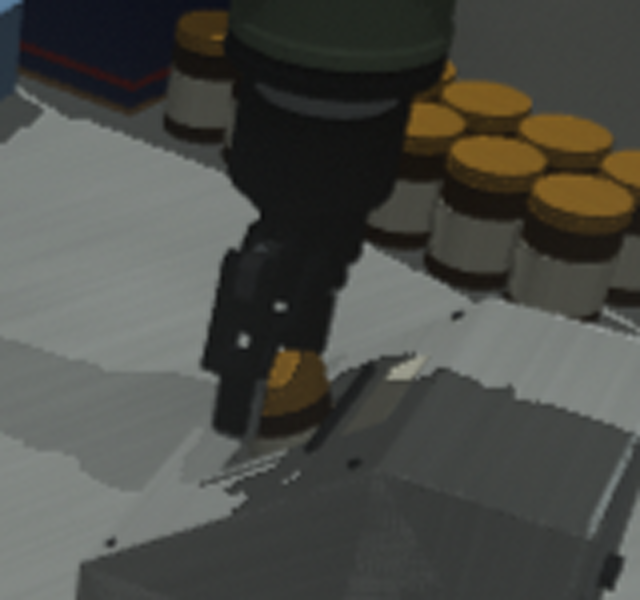

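View pics/jwrist.png

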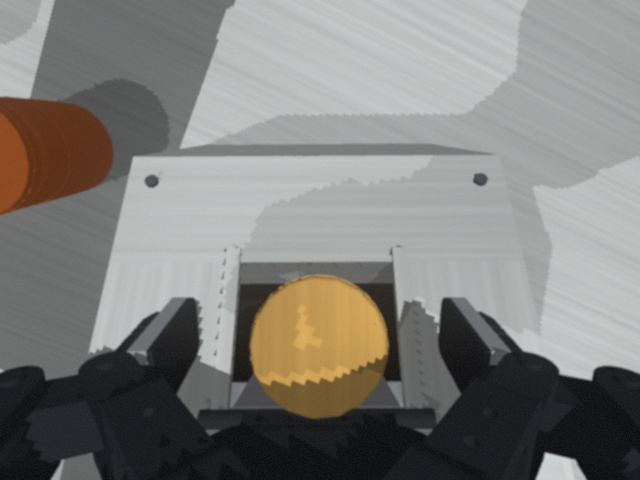

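Emit:
apply_moves:
  motion:
    - [-1, -0.03, 0, 0, 0]
    - [-1, -0.062, 0, 0, 0]
    - [1, -0.062, 0, -0.014, 0]
    - [1, -0.062, 0, -0.028, 0]
    - [1, -0.062, 0, -0.028, 0]
    - [1, -0.062, 0, -0.028, 0]
    - [1, -0.062, 0, -0.028, 0]
    - [1, -0.062, 0, -0.028, 0]

```text
clock: 13.65
ee_pos: [569.1, 153.7, 250.7]
eef_rot: [-0.15, 0.691, 0.15, 0.691]
force: [0.9, 0.7, 0.7]
gripper_width: -0.2
```

```bash
python3 w.py k scene wrist;  python3 -c "
import cv2
a=cv2.imread('pics/kscene.png')[120:270,370:530];cv2.imwrite('pics/kz.png',cv2.resize(a,None,fx=4,fy=4,interpolation=cv2.INTER_CUBIC)[:600,:800])"
```

```text
13.65 [569.1 153.7 250.7] [[-0.0, -0.415, 0.91], [0.0, 0.91, 0.415], [-1.0, 0.0, -0.0]] [0.9 0.7 0.7] -0.17266615319444728 [ 0.01  0.78 -0.71  1.39  0.52  1.17  1.24]
```

View pics/kz.png

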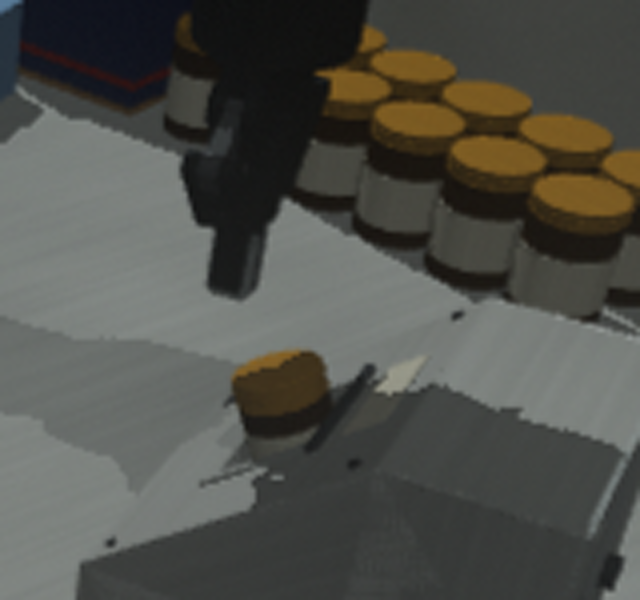

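View pics/kwrist.png

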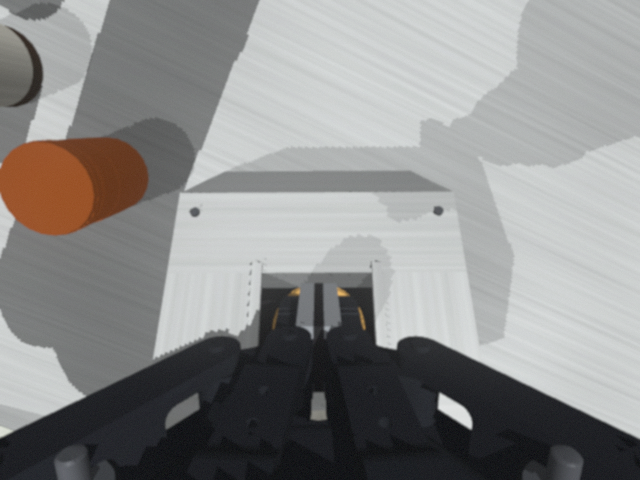

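Emit:
apply_moves:
  motion:
    - [1, 0.03, 0, 0, 0]
    - [1, 0.038, 0, 0.004, 0]
    - [1, 0.045, 0, 0.009, 0]
    - [1, 0.052, 0, 0.0135, 0]
    - [1, 0.058, 0, 0.017, 0]
    - [1, 0.064, 0, 0.02, 0]
    - [1, 0.0695, 0, 0.023, 0]
    - [1, 0.0695, 0, 0.023, 0]

```text
clock: 14.75
ee_pos: [590.1, 163.2, 180.9]
eef_rot: [-0.15, 0.691, 0.15, 0.691]
force: [0.0, -0.0, 0.2]
gripper_width: 0.1
```

```bash
python3 w.py l scene wrist;  python3 -c "
import cv2
a=cv2.imread('pics/lscene.png')[120:270,370:530];cv2.imwrite('pics/lz.png',cv2.resize(a,None,fx=4,fy=4,interpolation=cv2.INTER_CUBIC)[:600,:800])"
```

```text
14.75 [590.1 163.2 180.9] [[0.0, -0.415, 0.91], [0.0, 0.91, 0.415], [-1.0, 0.0, 0.0]] [ 0.  -0.   0.2] 0.09676783149826895 [-0.02  0.89 -0.67  1.39  0.58  1.06  1.2 ]
```

View pics/lz.png

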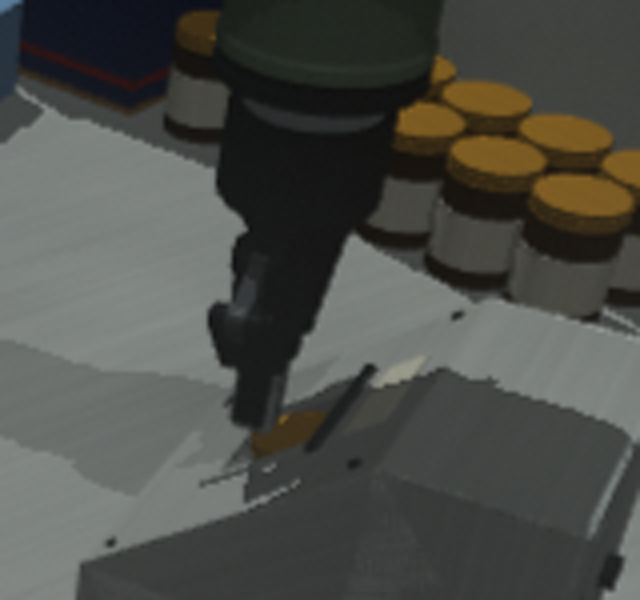

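View pics/lwrist.png

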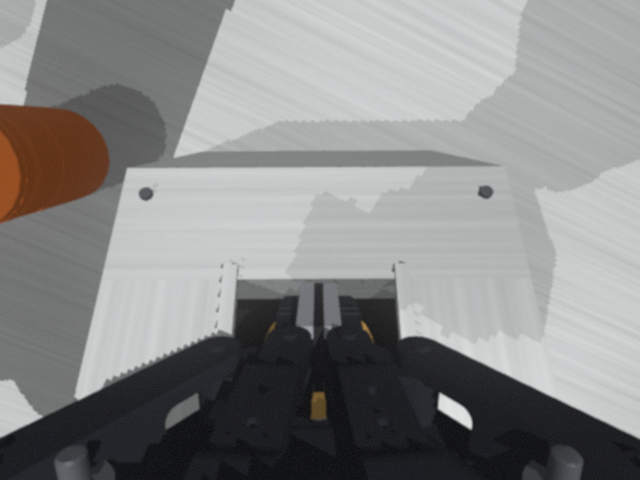

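Emit:
apply_moves:
  motion:
    - [1, 0.008, 0, 0.0055, 0]
    - [1, 0.015, 0, 0.01, 0]
    - [1, 0.022, 0, 0.0145, 0]
    - [1, 0.031, 0, 0.0205, 0]
    - [1, 0.031, 0, 0.0205, 0]

```text
clock: 15.48
ee_pos: [608.4, 171.6, 149.3]
eef_rot: [-0.15, 0.691, 0.15, 0.691]
force: [-2.7, -1.6, -1.8]
gripper_width: 0.3
```

```bash
python3 w.py m scene wrist;  python3 -c "
import cv2
a=cv2.imread('pics/mscene.png')[120:270,370:530];cv2.imwrite('pics/mz.png',cv2.resize(a,None,fx=4,fy=4,interpolation=cv2.INTER_CUBIC)[:600,:800])"
```

```text
15.475 [608.4 171.6 149.3] [[-0.001, -0.415, 0.91], [-0.0, 0.91, 0.415], [-1.0, 0.0, -0.001]] [-2.7 -1.6 -1.8] 0.26896707244768053 [-0.05  0.95 -0.65  1.34  0.61  1.05  1.2 ]
```

View pics/mz.png

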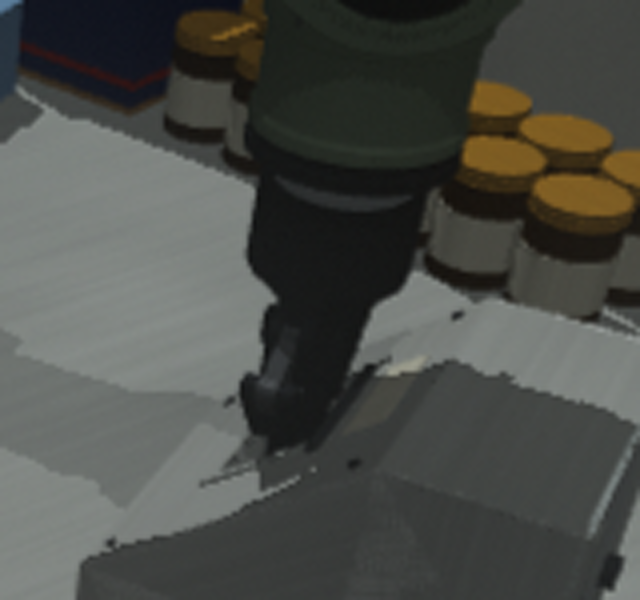

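View pics/mwrist.png

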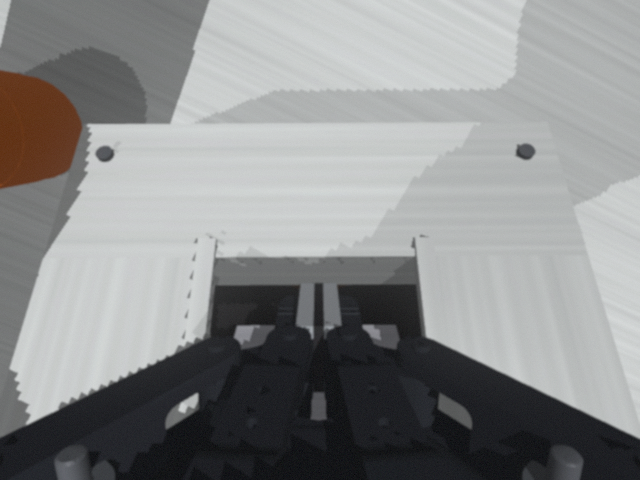

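Emit:
apply_moves:
  motion:
    - [1, -0.016, 0, -0.01, 0]
    - [1, -0.031, 0, -0.0205, 0]
    - [1, -0.06, 0, -0.035, 0]
    - [1, -0.1, 0, -0.06, 0]
    - [1, -0.12, 0, -0.12, 0]
    - [1, -0.12, 0, -0.18, 0]
    - [1, -0.12, 0, -0.18, 0]

```text
clock: 16.45
ee_pos: [441.4, 94.6, 271.8]
eef_rot: [-0.151, 0.691, 0.149, 0.691]
force: [1.7, 0.6, 0.3]
gripper_width: -0.0
```

```bash
python3 w.py n scene top;  python3 - <<'E'
from h import *
a=cv2.imread('pics/nscene.png')[160:360,370:560];b=cv2.imread('pics/ntop.png')[40:250,80:280]
b=cv2.resize(b,(400,420));a=cv2.resize(a,(400,420));cv2.imwrite('pics/nz.png',np.hstack([a,b]))
for c in ('scene','top'):
    s=snapshot(c);print(c,spotter.boxes_of(c,'sample'),spotter.landmark_of(c,'flap_mid'),spotter.landmark_of(c,'sample_center'))
C=cloud(s)
for (u,v) in [(372,275),(374,204),(458,202)]:
    t=C[v-30:v+30,u-30:u+30].reshape(-1,3);t=t[(abs(t[:,2]-101)<6)]
    c,r=cv2.minEnclosingCircle(t[:,:2].astype(np.float32));print(np.round(c,1),round(r,1),len(t))
for du,dv in [(191,174),(188,182),(194,166)]: 
    p=np.median(C[dv-1:dv+2,du-1:du+2].reshape(-1,3),0); print(p.round(1),'plane dev',(p[2]-(.7625*p[0]+.3531*p[1]-335.93)).round(1))
E
```

```text
16.45 [441.4  94.6 271.8] [[0.001, -0.415, 0.91], [-0.003, 0.91, 0.415], [-1.0, -0.003, -0.001]] [1.7 0.6 0.3] -0.04554144960727916 [ 0.17  0.55 -0.77  1.83  0.47  0.95  1.19]
scene [{'extent': [276.6, 296.3, 315.1, 359.8], 'score': 0.28}] [{'at': [441.8, 226.5], 'score': 0.65}] [{'at': [435.3, 242.3], 'score': 0.39}]
top [] [{'at': [193.3, 174.7], 'score': 0.85}] []
[ 440.8 -151.6] 35.5 1144
[ 578.7 -153.8] 35.5 1117
[ 580.1 -316.8] 35.8 1130
[605.2 168.9 185.8] plane dev 0.6
[592.6 175.8 178.7] plane dev 0.6
[617.9 163.8 190.8] plane dev -2.3
```

View pics/nz.png

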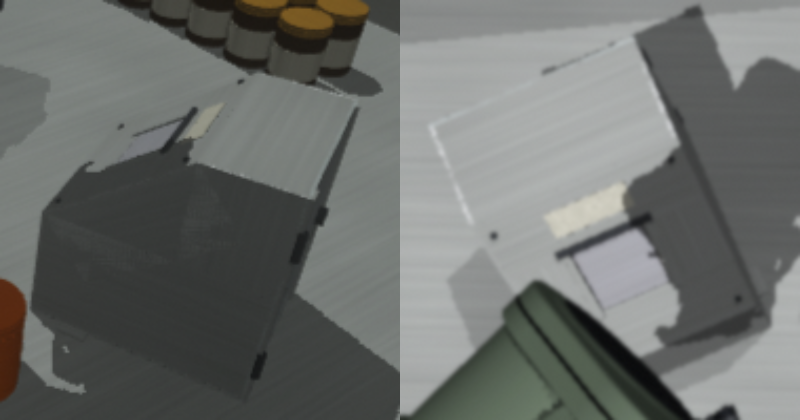

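Emit:
apply_moves:
  motion:
    - [1, 0, 0, 0, 0]
    - [1, 0, 0, 0, 0]
    - [1, 0, 0, 0, 0]
    - [1, 0, 0, 0, 0]
    - [1, 0, 0, 0, 0]
    - [1, 0, 0, 0, 0]
    - [1, 0, 0, 0, 0]
    - [1, 0, 0, 0, 0]

```text
clock: 17.95
ee_pos: [444.7, 96.8, 270.3]
eef_rot: [-0.15, 0.691, 0.15, 0.691]
force: [0.6, -0.5, 0.8]
gripper_width: 0.1
```

Run:
```python
from h import *
o=ctrl.observe();print(o['clock'],o['force'].round(1));print(ctrl.close_job())
```

```text
17.95 [ 0.6 -0.5  0.8]
the job is handed in; nothing more can be done
None
```

The sample jar appears to be inside the drop box with the flap shut behind it, and I handed the job in at 17.95 s. I couldn't see the jar resting on the box floor. I conclude it is inside because it is no longer in sight outside the box.

**What I did:** I gripped the sample jar near its lid. Then I tilted it in the fingers against the box's front edge, turned it half round and pushed it bottom end first through the flap. I let go with it pinched about 37 mm in, then pushed its lid with the shut fingers to about 37 mm past the panel and drew back.

**Last checks:**
- **Flap:** it lies flush with the panel. Two of three depth points were within 0.6 mm of the panel plane, and the third, near the hinge, was 2.3 mm below it.
- **Big jars:** measured from the top camera, they are within about 0.3 mm of where they started.
- **Robot:** it stood clear of everything, with only about 1 N of residual force.
- **Detector reports:** the top camera found no sample. The scene camera gave two weak ones: a 0.28 box where one of the big jars stands, and a 0.39 point on the front of the box near the flap. I took both as false.

**What did not go as planned:** the jar tilted only about 28° instead of 40° and slipped about 8 mm sideways in the pads. It still fitted the opening.

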